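# Pack out the gel caster with the filler plate that fits

### The job

The glass stack in the gel caster does not fill it: find by trial which of the three filler plates fits the gap between the stack and the clear wall. The right one goes in with a gentle push until its ears rest on the rim and is then held snugly pinched by the sprung stack; one that drops in loosely or would have to be forced is wrong and belongs back in the filler rack. Never force a plate, the acrylic cracks: leave the one that fits fully home in the caster, the other two hanging in the rack, and disturb nothing else.

Things in the scene. Friction and masses are not known exactly. Their poses are not given: they have to be found in the camera images.
- caster: gel caster, fixed: open-topped box 104 long (its x) x 88 wide (its y) on a grey foot 128 x 116, rims 80 over the bench; 86 long inside. Across it from -y to +y: clear wall (inner face y = -36), the gap, the sprung glass stack, springs, grey rear block. Origin: centre of its underside, z up. A plate goes in from above, its x along the caster's x, and is home with its ears on the end walls' rims, its origin 10 high.
- gap_mouth (a point): point of the caster on the clear wall's inner face, at mid length and rim height (80); axes as the caster's, the gap lies to its +y. The gap is 8.2 to 15.7 wide in y, unknown and new each time. A plate belongs against the clear wall: its centre half its thickness to +y of this point. It fits if its blade is 0 to 3 mm thicker than the gap.
- rear_block (a point): point of the caster, middle of the grey rear block's top (height 80), y = +34 in the caster's frame. The glass stack's springs bear on this block: the stack (84 long, top 76 high, edge at the gap rounded 3 mm) yields up to 3 mm to +y, pushing back with 2.5 N at first touch and 2 N more per mm, then it is hard against its stop.
- caster_wall: clear wall at the -y side of the caster, part of it: 8 thick, 104 long, top rounded 4 mm at height 80. Origin at bench height, mid thickness, mid length; axes as the caster's. A plate pressed against the caster or this wall with over 40 N cracks it; a fitting plate needs under 15 N of push to go home if it is lined up within about 1 mm.
- filler_rack: white rack, fixed: foot 116 (its x) x 204 (y); two rails along y, 86 apart, tops 82 over the bench, carry the plates' ears. Places at x = 0, y = -62, 0, +62 between round nubs 9 high that leave 14 mm for the 10 mm ears, more at the top. A hanging plate's origin is 12 high, its x along the rack's x. Origin: centre of the underside, z up. Which plate hangs where differs.
- filler_yellow: white plate with yellow top, about 100 g. Blade 80 wide (its x), 11 thick (y), 70 high, lower edges rounded 4 mm. On it a yellow bar 104 x 10 x 12 high (heights 70-82), its ends 12 beyond the blade as ears, and on that a yellow grip tab 40 (x) x 10 (y), heights 82-118: grip it from above across y. Origin: centre of the blade's underside, z up; a half turn about z changes nothing.
- filler_green: white plate with green top, about 115 g. Blade 80 wide (its x), 13.5 thick (y), 70 high, lower edges rounded 4 mm. On it a green bar 104 x 10 x 12 high (heights 70-82), its ends 12 beyond the blade as ears, and on that a green grip tab 40 (x) x 10 (y), heights 82-118: grip it from above across y. Origin: centre of the blade's underside, z up; a half turn about z changes nothing.
- filler_blue: white plate with blue top, about 130 g. Blade 80 wide (its x), 16 thick (y), 70 high, lower edges rounded 4 mm. On it a blue bar 104 x 10 x 12 high (heights 70-82), its ends 12 beyond the blade as ears, and on that a blue grip tab 40 (x) x 10 (y), heights 82-118: grip it from above across y. Origin: centre of the blade's underside, z up; a half turn about z changes nothing.
- amber_bottle: amber reagent bottle, 54 across, 112 high; origin under its centre. Leave alone.
- buffer_0: white bottle with red cap, 36 across, 82 high; origin under its centre. Leave alone.
- buffer_1: white bottle with yellow cap, 36 across, 82 high; origin under its centre. Leave alone.
- wash_bottle: wash bottle with blue cap and bent spout, 60 across, 181 high; origin on its underside, 23 mm off the body's axis. Leave alone.
- fine_scale: large fixed instrument under a blue dust cover at the right, 268 (x) x 228 (y), 286 high; origin under its centre. An obstacle: swing round it.
- petri_dish: covered glass dish, 89 across, 16 high; origin under its centre. Leave alone.

How it is judged (in metres and radians):
At the end, for the whole second after the job is handed in: One filler plate is home in the caster gap (under 3 mm proud, within 6 mm of its middle, upright within 0.06 rad) and pinched: it presses on the clear wall with over 1.5 N. The other two hang in any places of the rack (height within 4 mm, upright within 0.15 rad). All three at rest ((((x of filler_yellow in the frame of caster between -0.006 and 0.006 m and y of filler_yellow in the frame of caster between -0.036 and -0.022 m and z of filler_yellow in the frame of caster between 0 and 0.013 m and contact force between filler_yellow and caster_wall above 1.5 N and angle between the z axis of filler_yellow and the z axis of caster, either way round below 0.06 rad) and (x of filler_green in the frame of filler_rack between -0.008 and 0.008 m and y of filler_green in the frame of filler_rack between -0.075 and 0.075 m and z of filler_green in the frame of filler_rack between 0.006 and 0.016 m and angle between the z axis of filler_green and the z axis of filler_rack, either way round below 0.15 rad) and (x of filler_blue in the frame of filler_rack between -0.008 and 0.008 m and y of filler_blue in the frame of filler_rack between -0.075 and 0.075 m and z of filler_blue in the frame of filler_rack between 0.006 and 0.016 m and angle between the z axis of filler_blue and the z axis of filler_rack, either way round below 0.15 rad)) or ((x of filler_green in the frame of caster between -0.006 and 0.006 m and y of filler_green in the frame of caster between -0.036 and -0.022 m and z of filler_green in the frame of caster between 0 and 0.013 m and contact force between filler_green and caster_wall above 1.5 N and angle between the z axis of filler_green and the z axis of caster, either way round below 0.06 rad) and (x of filler_yellow in the frame of filler_rack between -0.008 and 0.008 m and y of filler_yellow in the frame of filler_rack between -0.075 and 0.075 m and z of filler_yellow in the frame of filler_rack between 0.006 and 0.016 m and angle between the z axis of filler_yellow and the z axis of filler_rack, either way round below 0.15 rad) and (x of filler_blue in the frame of filler_rack between -0.008 and 0.008 m and y of filler_blue in the frame of filler_rack between -0.075 and 0.075 m and z of filler_blue in the frame of filler_rack between 0.006 and 0.016 m and angle between the z axis of filler_blue and the z axis of filler_rack, either way round below 0.15 rad)) or ((x of filler_blue in the frame of caster between -0.006 and 0.006 m and y of filler_blue in the frame of caster between -0.036 and -0.022 m and z of filler_blue in the frame of caster between 0 and 0.013 m and contact force between filler_blue and caster_wall above 1.5 N and angle between the z axis of filler_blue and the z axis of caster, either way round below 0.06 rad) and (x of filler_yellow in the frame of filler_rack between -0.008 and 0.008 m and y of filler_yellow in the frame of filler_rack between -0.075 and 0.075 m and z of filler_yellow in the frame of filler_rack between 0.006 and 0.016 m and angle between the z axis of filler_yellow and the z axis of filler_rack, either way round below 0.15 rad) and (x of filler_green in the frame of filler_rack between -0.008 and 0.008 m and y of filler_green in the frame of filler_rack between -0.075 and 0.075 m and z of filler_green in the frame of filler_rack between 0.006 and 0.016 m and angle between the z axis of filler_green and the z axis of filler_rack, either way round below 0.15 rad))) and linear speed of each of filler_yellow, filler_green, filler_blue below 0.02 m/s); the robot touches nothing.
It fails at once if a filler plate is pressed against the caster (its clear wall included) with more than 40 N (contact force between any of filler_yellow, filler_green, filler_blue and caster above 40 N).
It fails at once if a bottle or the glass dish is moved more than 20 mm (distance of any of amber_bottle, buffer_0, buffer_1, wash_bottle, petri_dish from where it was at the start of the episode above 0.02 m).
It also fails if it takes over 72 s, if anything falls off the work surface, if the arm or the gripper's body presses on something with over 40 N, if the wrist force passes 120 N, or if a joint passes its speed limit or range.

### The arm

A 6-joint arm with a two-finger parallel gripper is mounted at the origin on a cart in front of the work surface, level with it; the furniture and walls round the work are solid. World frame = base frame: x ahead of the robot, y to its left, z up, the work surface at z = 0. Lengths are in mm, angles in rad, forces in N, time in s.
With the tool pointing down it reaches from about 350 to 875 mm from the base axis. Payload 4.2 kg.
Tool frame: the origin (TCP) lies at the very end of the fingers, on their centre line; the grasp point (between the pads) lies 19 mm behind it; z points along the fingers, y is the line along which they close (so a half turn about z gives the same grasp; the last joint's range is limited). The gripper opens to 87 mm and grips with 3 to 60 N. Pads are 19 mm wide; open, the fingers measure 117 mm over their backs; the gripper's body (75 mm by 190 mm) begins 51 mm behind the grasp point.
Start: joints at [0.259, 0.385, 0.008, 0, -1.194, -0.259], TCP at [624.979, 0.025, 222.55] pointing down, gripper open.
Joint ranges: [-3.14, 3.14], [-1.21, 2.06], [-1.07, 1.41], [-3.16, 2.05], [-2.99, -0.16], [-3.1, 3.1]. Speed limits (rad/s): [2.79, 2.79, 3.14, 3.14, 3.14, 3.14].

### API

Orientations are given as [roll, pitch, yaw] about the fixed x, y, z axes, in that order (R = Rz(yaw) Ry(pitch) Rx(roll)).
In Python, from workcell import manip, cams, order gives the robot as it stands. The module is installed in compiled form; this text tells all that it offers.
- The arm moves only by the tool apply_moves, never from a script. Its argument "motion" is a list of rows, each a list of 3 entries, a list of its own where there are three numbers: the opening, from 0 (shut) to 1 (fully open), then the shift along the tool's x, y, z in cm, then the turn, a rotation vector about the tool's x, y, z in rad. A call has 1 to 5 rows; each row is the pose to reach, as a shift and turn from the pose commanded when the call began, along the tool's axes at that moment; what a row does not reach only later rows make up. A row lasts 1/10 s, in which the tool goes at most 50 mm and 8.59 degrees, less where a joint would pass 70% of its speed; a pose out of reach is approached as far as the arm can. A call with a gripper value outside its range is refused whole. The fingers move at their own pace and stop on an object; the grip force is fixed at half the most. Time passes only in rows, so rows that repeat a pose let the fingers close. It gives the time, the measured TCP pose, the force, the opening and the grip force at its end, in the units of the state.
- manip.state(): the state, without advancing time (a new reading comes with each control period).
- cams.read_camera(name): name is "scene" or "side" or "wrist"; returns (picture, depth): 384x512x3 uint8, blue, green, red; 384x512 float32, mm along the optical axis (not along the pixel's ray), 0 where there is no reading.
- cams.camera_model(name): a dict with "fx", "fy", "cx", "cy" (pixels), "R" (3x3) and "t" (3): a world point X has camera coordinates R X + t; the wrist camera has in their place "tool_from_camera" (4x4, takes a point from camera to tool coordinates, whose origin is the TCP and whose axes are the flange's). Camera axes: x right, y down, z forward; pixel columns grow to the right and rows downward; lengths in mm; the calibration is good to about 2 mm. The wrist camera is an equidistant fisheye: a pixel r from the principal point sees the ray r / f radians off the axis. A picture is of the moment at which its call begins: read the wrist's pose just before it. camera_model takes no time and is no camera call.
- order.close_job(): hands the job in; it is judged then, once.
The state is a dict: "time_s": time; "joint_positions": joint angles; "joint_velocities": joint speeds; "effort": joint torques, N m; "tcp_pos": TCP position; "orientation": TCP orientation; "force": force on the tool from outside, world axes, zero at the start; "moment": the same for the moment, N m; "width": finger opening in mm; "gripper_force": force on a finger pad.
Only numpy, scipy, OpenCV 4.12 (cv2) and the standard library are available. Lean on these libraries where they do the work, as an engineer would, in place of code of your own. Each camera call takes 0.05 s, during which the arm holds its last target. There are 200 camera calls.

## Working session

There is one attempt and no reset: what is moved stays moved. The work goes in short steps, Python scripts to look and compute and a tool call to move; the robot and the scene stay as the last step left them, time stands still between calls to the robot, and variables do not carry over. Pictures are saved under pics/ and viewed, at most 10 in all, crops included, and the job is handed in when it is done.

Besides the shell and the picture viewer there is one more tool, called after ">>>" by a JSON object that holds its "op" and its "data", one argument or row to a line. apply_moves: Moves the arm, as the interface text tells. Its arguments: {"type":"object","properties":{"motion":{"type":"array"}},"required":["motion"]}

```bash
mkdir -p pics; cat > h.py <<'E'
import numpy as np, cv2
from workcell import manip, cams, order
from scipy.spatial.transform import Rotation as Ro
def cloud(n):
    im,d=cams.read_camera(n); m=cams.camera_model(n)
    v,u=np.mgrid[:384,:512]
    p=np.stack([(u-m['cx'])/m['fx']*d,(v-m['cy'])/m['fy']*d,d],-1)
    w=(p-np.array(m['t']))@np.array(m['R'])
    w[d==0]=np.nan
    return im,d,w
E
python3 - <<'E'
from h import *
s=manip.state(); print(s)
for n in('scene','side'):
    im,d,w=cloud(n); cv2.imwrite(f'pics/{n}0.png',im); np.savez(f'{n}0.npz',im=im,d=d,w=w)
    m=cams.camera_model(n); print(n,m['fx'],-np.array(m['R']).T@m['t'])
a=np.hstack([cv2.imread('pics/scene0.png'),cv2.imread('pics/side0.png')])
print(cams.camera_model('wrist'))
E
```

```text
{'time_s': 0.0, 'joint_positions': array([ 2.58581704e-01,  3.85587315e-01,  6.65018543e-03, -5.23803429e-04,
       -1.19396223e+00, -2.58594949e-01]), 'joint_velocities': array([ 8.11973516e-04, -1.22248324e-03, -6.09426589e-04,  1.83145670e-03,
        5.76964937e-05, -1.16650585e-03]), 'effort': array([ 5.69075401e-04, -3.90661991e+01,  1.87403029e+01,  4.22001421e+00,
        1.09914420e-02, -1.81494070e-04]), 'tcp_pos': array([6.24416821e+02, 1.93450094e-02, 2.21446864e+02]), 'orientation': array([ 3.13943505e+00, -6.73413460e-05, -1.57100276e+00]), 'force': array([-0.16575625, -0.03453896,  0.10729572]), 'moment': array([ 0.05841008,  0.0120453 , -0.01896217]), 'gripper_force': 0.0, 'width': 86.80594710686906}
scene 363.7595044703622 [-264.48258903 -487.85755185  941.8307689 ]
side 461.822434735548 [ 203.31063906 1150.58061117  890.31149258]
{'fx': 297.3186396354542, 'fy': 297.3186396354542, 'cx': 253.3521978236753, 'cy': 190.88392077139207, 'tool_from_camera': array([[ 4.68738684e-04, -9.63577007e-01, -2.67430610e-01,
         7.28460831e+01],
       [ 9.99999066e-01,  7.95084330e-04, -1.11201456e-03,
         1.57246524e+00],
       [ 1.28414155e-03, -2.67429839e-01,  9.63576480e-01,
        -1.62847514e+02],
       [ 0.00000000e+00,  0.00000000e+00,  0.00000000e+00,
         1.00000000e+00]])}
```

View pics/scene0.png

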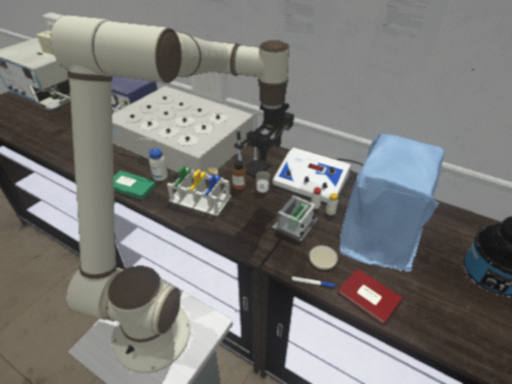

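View pics/side0.png

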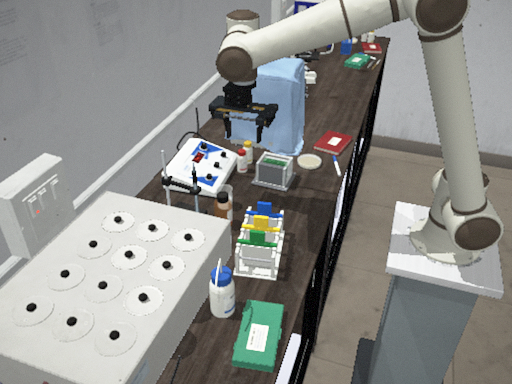

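The scene view shows the rack at about (200,192), with green, yellow and blue from left (+y) to right, and the caster at about (296,217). Both are clear in the side view too: rack near (262,240), caster near (275,170). I'll get coarse positions from colour and depth.

```bash
python3 - <<'E'
from h import *
for n,bx in(('scene',(165,215,165,232)),('side',(190,280,230,300))):
    z=np.load(n+'0.npz'); im,w=z['im'],z['w']; hsv=cv2.cvtColor(im,cv2.COLOR_BGR2HSV)
    reg=np.zeros(im.shape[:2],bool); reg[bx[0]:bx[1],bx[2]:bx[3]]=1
    for c,lo,hi in(('y',20,34),('g',45,85),('b',95,125)):
        m=reg&(hsv[...,0]>=lo)&(hsv[...,0]<=hi)&(hsv[...,1]>130)&(hsv[...,2]>70)&(w[...,2]>60)
        p=w[m]; print(n,c,m.sum(),'med',np.nanmedian(p,0).round(),'zmax',np.nanpercentile(p[:,2],95).round())
        t=p[p[:,2]>105]; print('  tab',len(t),t.mean(0).round(),t.min(0).round(),t.max(0).round())
    bx=(190,245,268,325) if n=='scene' else(145,195,248,300)
    p=w[bx[0]:bx[1],bx[2]:bx[3]].reshape(-1,3); p=p[(p[:,2]>68)&(p[:,2]<90)]
    print(n,'caster',len(p),np.percentile(p,[2,50,98],axis=0).round(), cv2.minAreaRect(p[:,:2].astype(np.float32)))
E
```

```text
scene y 123 med [489. 223.  98.] zmax 130.0
  tab 51 [490. 223. 120.] [474. 218. 105.] [515. 234. 132.]
scene g 21 med [483. 284. 122.] zmax 129.0
  tab 11 [481. 284. 126.] [470. 281. 122.] [494. 287. 129.]
scene b 90 med [499. 162. 104.] zmax 130.0
  tab 43 [500. 162. 120.] [484. 157. 105.] [522. 168. 132.]
scene caster 513 [[ 511. -185.   68.]
 [ 566. -147.   77.]
 [ 682. -100.   83.]] ((599.9505004882812, -145.37681579589844), (93.19342803955078, 181.68798828125), 87.36526489257812)
side y 305 med [493. 230.  98.] zmax 128.0
  tab 125 [493. 230. 119.] [475. 221. 105.] [514. 236. 131.]
side g 305 med [483. 292.  99.] zmax 128.0
  tab 126 [483. 292. 120.] [465. 283. 105.] [500. 298. 132.]
side b 260 med [502. 170. 104.] zmax 128.0
  tab 126 [503. 189. 119.] [485. 158. 106.] [524. 453. 132.]
side caster 434 [[ 515. -184.   68.]
 [ 567. -143.   74.]
 [ 617.  -95.   81.]] ((602.0739135742188, -148.54269409179688), (106.39808654785156, 194.4573974609375), 75.50695037841797)
```

```bash
python3 - <<'E'
from h import *
H=np.zeros((500,1000,3),np.uint8); P=np.vstack([np.load(n+'0.npz')['w'].reshape(-1,3) for n in('scene','side')]); C=np.vstack([np.load(n+'0.npz')['im'].reshape(-1,3) for n in('scene','side')])
k=np.isfinite(P).all(1)&(P[:,2]>15)&(P[:,2]<210)&(P[:,0]>350)&(P[:,0]<849)&(P[:,1]>-499)&(P[:,1]<499)
P,C=P[k],C[k]
o=np.argsort(P[:,2]);P=P[o];C=C[o]
# image: up=+x, left=+y ; colour by z
for p,c in zip(P,C):
    z=p[2]; col=cv2.applyColorMap(np.uint8([[min(255,z*1.2)]]),cv2.COLORMAP_JET)[0,0]
    cv2.circle(H,(int(500-p[1]),int(850-p[0])),2,col.tolist(),-1)
for g in range(0,1000,100):
    cv2.line(H,(g,0),(g,499),(90,90,90),1); cv2.putText(H,str(500-g),(g,495),0,.4,(255,255,255))
    if g<500: cv2.line(H,(0,g+50),(999,g+50),(90,90,90),1); cv2.putText(H,str(800-g),(0,g+50),0,.4,(255,255,255))
cv2.imwrite('pics/map.png',cv2.resize(H,(800,400),interpolation=cv2.INTER_AREA))
E
```

```text
(no output)
```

View pics/map.png

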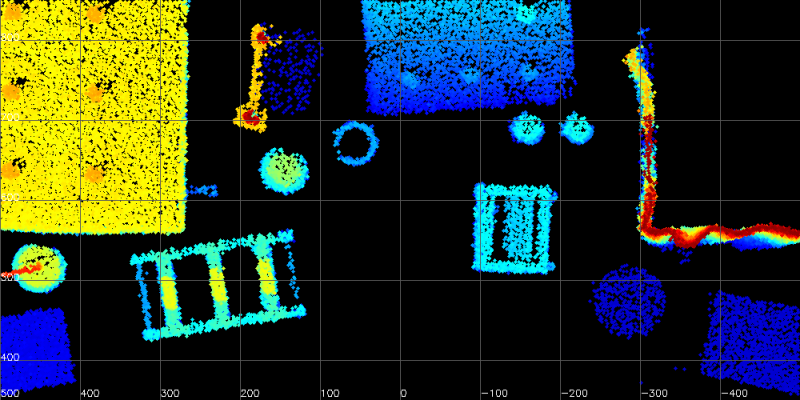

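The map shows the caster at x 510–620, y −97…−185, nearly square to the world axes. The rack centre is about (492,226) with yaw about 0.15. Moving to look at the caster from above.

>>> {"op": "apply_moves", "data": {
  "motion": [
    [1, [3.5, 1.5, 0], [0, 0, -0.14]],
    [1, [7, 3, 0], [0, 0, -0.28]],
    [1, [10.5, 4.5, 0], [0, 0, -0.42]],
    [1, [14.2, 6, 0], [0, 0, -0.56]],
    [1, [14.2, 6, 0], [0, 0, -0.7]]
  ]
}}

```text
time_s: 0.6
tcp_pos: [562.7, -145.3, 222.2]
orientation: [3.14, 0.001, -0.87]
force: [0.8, -0.1, 0.1]
width: 87.0
gripper_force: 0.0
```

>>> {"op": "apply_moves", "data": {
  "motion": [
    [0.5, [0, 0, 0], [0, 0, -0.14]],
    [0.5, [0, 0, 0], [0, 0, -0.28]],
    [0.5, [0, 0, 0], [0, 0, -0.42]],
    [0.5, [0, 0, 0], [0, 0, -0.56]],
    [0.5, [0, 0, 0], [0, 0, -0.7]]
  ]
}}

```text
time_s: 1.1
tcp_pos: [564.6, -142.0, 222.0]
orientation: [-3.142, 0.001, -0.165]
force: [0.4, -0.4, -1.0]
width: 54.9
gripper_force: 0.0
```

>>> {"op": "apply_moves", "data": {
  "motion": [
    [0.5, [0, 0, 0], [0, 0, -0.1]],
    [0.5, [0, 0, 0], [0, 0, -0.17]],
    [0.5, [0, 0, 0], [0, 0, -0.17]]
  ]
}}

```text
time_s: 1.4
tcp_pos: [564.6, -141.9, 222.0]
orientation: [-3.141, 0.001, -0.001]
force: [-0.4, -0.1, 0.4]
width: 44.2
gripper_force: 0.0
```

```bash
cat >> h.py <<'E'
def wcloud():
    s=manip.state(); im,d=cams.read_camera('wrist'); m=cams.camera_model('wrist')
    v,u=np.mgrid[:384,:512]; return im,d,wpts(s,m,u,v,d),s
def wrays(s,u,v):
    m=cams.camera_model('wrist'); a=(u-m['cx'])/m['fx']; b=(v-m['cy'])/m['fy']; r=np.hypot(a,b)+1e-9
    ray=np.stack([np.sin(r)*a/r,np.sin(r)*b/r,np.cos(r)],-1)
    T=m['tool_from_camera']; R=Ro.from_euler('xyz',s['orientation']).as_matrix()
    return R@T[:3,3]+s['tcp_pos'], ray@(R@T[:3,:3]).T, ray
def wpts(s,m,u,v,d):
    o,w,ray=wrays(s,u,v); P=o+w*(d/np.maximum(ray[...,2],.05))[...,None]; P[d==0]=np.nan; return P
def onplane(s,u,v,z):
    o,w,_=wrays(s,np.asarray(u,float),np.asarray(v,float)); k=(z-o[2])/w[...,2]; return o+w*k[...,None]
def rect(s,im,c,z,n,sc=4,half=(80,80),yaw=0):
    "rectified top view of plane z about c, up=+x left=+y in yawed axes, sc px/mm"
    gx,gy=np.meshgrid(np.arange(half[0],-half[0],-1/sc),np.arange(half[1],-half[1],-1/sc),indexing='ij')
    X=c[0]+gx*np.cos(yaw)-gy*np.sin(yaw); Y=c[1]+gx*np.sin(yaw)+gy*np.cos(yaw)
    m=cams.camera_model('wrist'); T=m['tool_from_camera']; R=Ro.from_euler('xyz',s['orientation']).as_matrix()
    W=np.stack([X,Y,np.full_like(X,z)],-1)-s['tcp_pos']; Cc=((W@R)-T[:3,3])@T[:3,:3]
    th=np.arctan2(np.hypot(Cc[...,0],Cc[...,1]),Cc[...,2]); h=np.hypot(Cc[...,0],Cc[...,1])+1e-9
    u=m['cx']+m['fx']*th*Cc[...,0]/h; v=m['cy']+m['fy']*th*Cc[...,1]/h
    o=cv2.remap(im,u.astype(np.float32),v.astype(np.float32),cv2.INTER_CUBIC); cv2.imwrite(n,o); return o
E
python3 - <<'E'
from h import *
im,d,P,s=wcloud(); print(s['tcp_pos'],s['orientation'],s['joint_positions'].round(2))
np.savez('w1.npz',im=im,d=d,P=P)
a=cv2.resize(im,None,fx=1.5,fy=1.5,interpolation=cv2.INTER_CUBIC); cv2.imwrite('pics/w1.png',a)
p=P.reshape(-1,3); k=(p[:,0]>480)&(p[:,0]<650)&(p[:,1]>-240)&(p[:,1]<-60)
for lo,hi in((72,78),(78,84),(26,50),(5,26)):
    q=p[k&(p[:,2]>lo)&(p[:,2]<hi)]; print(lo,hi,len(q),np.percentile(q,[1,50,99],axis=0).round(1).tolist() if len(q) else '')
E
```

```text
[ 564.64859587 -141.90801809  222.02299701] [-3.14137977e+00  1.12916239e-03 -1.06339880e-03] [ 0.03  0.31 -0.1  -0.   -1.16  1.54]
72 78 1513 [[520.0, -184.2, 72.1], [564.4, -155.6, 73.7], [616.0, -115.2, 77.9]]
78 84 3076 [[512.7, -185.1, 78.3], [569.5, -121.5, 80.4], [616.3, -99.4, 82.1]]
26 50 754 [[519.7, -191.8, 26.3], [557.7, -141.8, 41.6], [617.1, -109.0, 49.6]]
5 26 2681 [[510.3, -199.2, 6.7], [581.1, -129.8, 9.6], [628.3, -83.1, 24.6]]
```

View pics/w1.png

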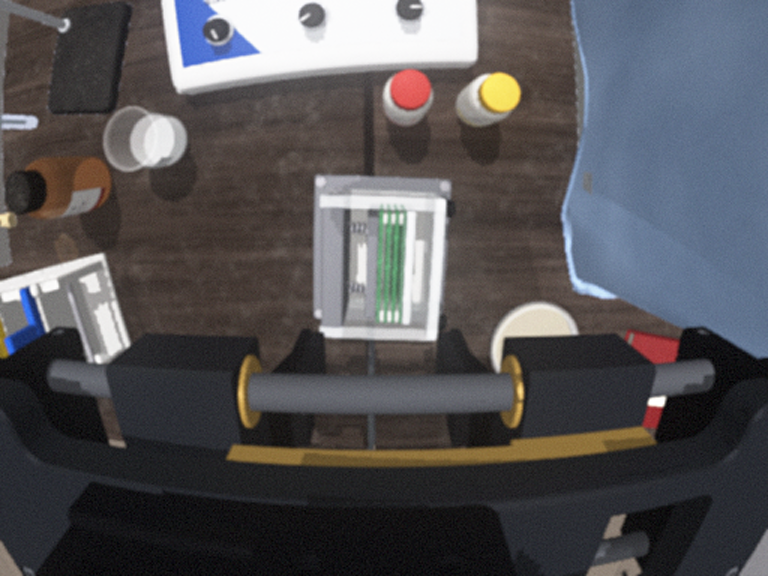

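The wrist view shows the caster with its grey rear block on the left (+y, around (335,260)). The green-edged stack is at (393,265) and the clear wall on the right (y −) at (440,265), so the caster's yaw is about 0. Next I rectify it at rim height.

```bash
python3 - <<'E'
from h import *
z=np.load('w1.npz'); im=z['im']; P=z['P']; s=manip.state()
o=rect(s,im,(564.4,-142),80,'pics/r1.png',sc=5,half=(60,60))
# yaw from block inner/outer edge & rims by depth
p=P.reshape(-1,3)
k=(p[:,2]>78)&(p[:,2]<84)&(p[:,0]>505)&(p[:,0]<625)&(p[:,1]>-190)&(p[:,1]<-90)
q=p[k].astype(np.float32); print(cv2.minAreaRect(q[:,:2]))
b=q[q[:,1]>-125]; print('block',cv2.minAreaRect(b[:,:2]))
far=q[(q[:,0]>607)]; print('farrim x',np.percentile(far[:,0],[1,99]),'y',np.percentile(far[:,1],[1,99]))
f=p[(p[:,2]>5)&(p[:,2]<16)&(p[:,0]>618)&(p[:,0]<635)&(p[:,1]>-205)&(p[:,1]<-78)]
print('foot',np.median(f[:,2]),np.percentile(f,[1,99],axis=0))
ys=np.arange(-195,-90,10)
print([f[abs(f[:,1]-y)<4][:,0].max().round(1) if (abs(f[:,1]-y)<4).any() else 0 for y in ys])
# z profile across y at mid x
for x0 in(545,565,585):
    a=p[(abs(p[:,0]-x0)<6)]; print(x0,[(y,np.median(a[abs(a[:,1]-y)<1][:,2]).round()) for y in range(-190,-130,3) if (abs(a[:,1]-y)<1).any()])
E
```

```text
Traceback (most recent call last):
cv2.error: OpenCV(4.12.0) /io/opencv/modules/imgproc/src/convhull.cpp:143: error: (-215:Assertion failed) total >= 0 && (depth == CV_32F || depth == CV_32S) in function 'convexHull'
```

View pics/r1.png

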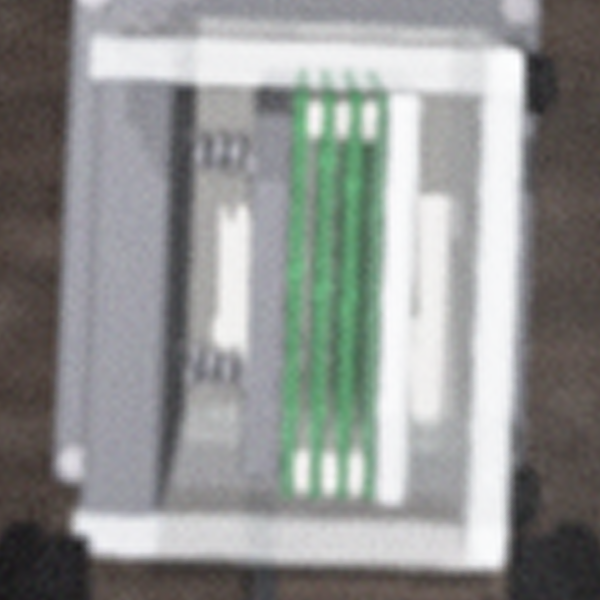

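```bash
python3 - <<'E'
from h import *
from scipy.ndimage import gaussian_filter1d as gf
z=np.load('w1.npz'); im=z['im']; P=z['P'].astype(np.float32); s=manip.state()
p=P.reshape(-1,3)
k=(p[:,2]>78)&(p[:,2]<84)&(p[:,0]>505)&(p[:,0]<625)&(p[:,1]>-190)&(p[:,1]<-90)
q=np.ascontiguousarray(p[k]); print(cv2.minAreaRect(q[:,:2]))
for yaw in(-.03,-.04,-.05):
    print('yaw',yaw)
    for zz in(80,76):
      o=rect(s,im,(564.4,-142),zz,'/tmp/x.png',sc=5,half=(60,60),yaw=yaw); g=cv2.cvtColor(o,cv2.COLOR_BGR2GRAY).astype(float)
      for r0,r1 in((110,200),(220,380),(400,480)):
        pr=g[r0:r1].mean(0); dg=gf(pr,3,order=1); idx=[i for i in range(2,598) if abs(dg[i])>2.0 and abs(dg[i])==abs(dg[i-2:i+3]).max()]
        print(zz,r0,[(round(60-i/5,1),round(dg[i],1)) for i in idx])
    o=rect(s,im,(564.4,-142),80,'/tmp/x.png',sc=5,half=(60,60),yaw=yaw); g=cv2.cvtColor(o,cv2.COLOR_BGR2GRAY).astype(float)
    for c0,c1 in((110,200),(260,350),(400,460)):
        pr=g[:,c0:c1].mean(1); dg=gf(pr,3,order=1); idx=[i for i in range(2,598) if abs(dg[i])>5 and abs(dg[i])==abs(dg[i-2:i+3]).max()]
        print('X',c0,[(round(60-i/5,1),round(dg[i],1)) for i in idx])
E
```

```text
Traceback (most recent call last):
cv2.error: OpenCV(4.12.0) /io/opencv/modules/imgproc/src/convhull.cpp:143: error: (-215:Assertion failed) total >= 0 && (depth == CV_32F || depth == CV_32S) in function 'convexHull'
```

```bash
cat > e.py <<'E'
from h import *
from scipy.ndimage import gaussian_filter1d as gf
def prof(s,im,c,z,yaw,r0,r1,ax,th=4,half=60):
    o=rect(s,im,c,z,'/tmp/x.png',sc=5,half=(half,half),yaw=yaw); g=cv2.cvtColor(o,cv2.COLOR_BGR2GRAY).astype(float)
    i0,i1=int((half-r1)*5),int((half-r0)*5)
    pr=g[i0:i1].mean(0) if ax=='y' else g[:,i0:i1].mean(1)
    d=gf(pr,3,order=1); return [(round(half-i/5,1),int(d[i])) for i in range(2,len(d)-2) if abs(d[i])>th and abs(d[i])==abs(d[i-2:i+3]).max()]
E
python3 - <<'E'
from e import *
z=np.load('w1.npz'); im=z['im']; s=manip.state()
c=(564.4,-142)
for yaw in(-.03,-.04):
    print('yaw',yaw)
    for zz in(80,76):
      for r in((20,38),(-16,16),(-36,-20)): print(zz,r,prof(s,im,c,zz,yaw,*r,'y',2.5))
    for r in((20,38),(-10,10),(-32,-20)): print('X',r,prof(s,im,c,80,yaw,*r,'x',5))
E
```

```text
yaw -0.03
80 (20, 38) [(47.6, 7), (27.0, -5), (22.2, 6), (0.0, 3), (-2.6, -2), (-16.6, 8), (-22.8, -6), (-35.2, 6), (-43.4, -10)]
80 (-16, 16) [(47.8, 6), (27.0, -5), (22.4, 6), (16.6, 4), (10.4, -5), (-6.2, -3), (-8.4, 2), (-11.0, -3), (-13.8, 4), (-16.2, 8), (-29.2, -5), (-35.0, 6), (-43.4, -8)]
80 (-36, -20) [(48.2, 6), (27.4, -5), (23.4, 5), (0.2, 3), (-2.8, -3), (-5.4, 3), (-8.2, -3), (-10.8, 3), (-13.4, -2), (-16.2, 7), (-22.0, -4), (-35.0, 5), (-42.8, -10)]
76 (20, 38) [(48.2, 6), (27.4, -5), (22.4, 6), (0.0, 3), (-2.8, -2), (-16.8, 8), (-23.0, -6), (-35.8, 6), (-44.0, -10)]
76 (-16, 16) [(48.4, 6), (27.2, -5), (22.6, 6), (16.8, 4), (10.4, -5), (-6.2, -3), (-8.6, 2), (-11.2, -3), (-14.0, 3), (-16.6, 8), (-29.6, -4), (-35.6, 6), (-43.8, -8)]
76 (-36, -20) [(48.8, 6), (27.6, -5), (23.4, 5), (0.2, 2), (-3.0, -2), (-16.6, 7), (-22.2, -4), (-35.4, 5), (-43.4, -10)]
X (20, 38) [(51.6, 6), (43.0, -7), (-43.8, 5), (-52.6, -11)]
X (-10, 10) [(51.4, 5), (42.6, -8), (-43.6, 5), (-52.8, -9)]
X (-32, -20) [(-52.8, -9)]
yaw -0.04
80 (20, 38) [(47.8, 7), (27.2, -5), (22.4, 6), (0.4, 3), (-2.
[... 280 characters left out ...]
0, 3), (-3.2, -3), (-5.6, 3), (-8.6, -3), (-11.0, 3), (-13.8, -2), (-16.6, 7), (-22.4, -4), (-35.2, 5), (-43.2, -10)]
76 (20, 38) [(48.4, 7), (27.6, -5), (22.8, 6), (0.2, 3), (-2.4, -2), (-16.6, 8), (-22.8, -6), (-35.4, 6), (-43.6, -9)]
76 (-16, 16) [(48.4, 6), (27.2, -5), (22.6, 6), (17.0, 4), (10.4, -5), (-6.2, -3), (-8.6, 2), (-11.2, -3), (-14.0, 3), (-16.6, 8), (-29.6, -4), (-35.6, 6), (-43.8, -8)]
76 (-36, -20) [(48.4, 6), (27.4, -5), (23.2, 5), (0.0, 2), (-3.2, -2), (-8.6, -2), (-16.8, 7), (-22.6, -4), (-35.6, 5), (-43.8, -10)]
X (20, 38) [(51.2, 6), (42.6, -8), (-44.0, 5), (-52.8, -11)]
X (-10, 10) [(51.4, 5), (42.6, -7), (-43.6, 5), (-52.8, -9)]
X (-32, -20) [(-43.2, 5), (-52.6, -9)]
```

Stack face is at about −22.7 and the wall's inner face at about −35.6 in the caster frame, so the gap is roughly 13 mm. Green is the first candidate. Now looking at the rack from above.

>>> {"op": "apply_moves", "data": {
  "motion": [
    [0.5, [-1, -4.5, 0], [0, 0, -0.05]],
    [0.5, [-2, -9, 0], [0, 0, -0.1]],
    [0.5, [-3, -13.5, 0], [0, 0, -0.15]],
    [0.5, [-4, -18, 0], [0, 0, -0.15]],
    [0.5, [-5, -22.5, 0], [0, 0, -0.15]]
  ]
}}

```text
time_s: 1.95
tcp_pos: [514.4, 84.6, 222.6]
orientation: [-3.142, -0.0, 0.147]
force: [0.5, 0.5, -0.7]
width: 43.7
gripper_force: 0.0
```

>>> {"op": "apply_moves", "data": {
  "motion": [
    [0.5, [0, -5, 0], [0, 0, 0]],
    [0.5, [-1, -10, 0], [0, 0, 0]],
    [0.5, [-4.3, -13.8, 0], [0, 0, 0]],
    [0.5, [-4.3, -13.8, 0], [0, 0, 0]],
    [0.5, [-4.3, -13.8, 0], [0, 0, 0]]
  ]
}}

```text
time_s: 2.45
tcp_pos: [451.4, 214.1, 222.7]
orientation: [-3.142, -0.0, 0.151]
force: [0.1, -0.8, 0.2]
width: 43.6
gripper_force: 0.0
```

```bash
python3 - <<'E'
from e import *
im,d,P,s=wcloud(); print(s['tcp_pos'],s['orientation'])
np.savez('w2.npz',im=im,d=d,P=P)
hsv=cv2.cvtColor(im,cv2.COLOR_BGR2HSV)
for c,lo,hi in(('y',20,34),('g',45,85),('b',95,125)):
    m=(hsv[...,0]>=lo)&(hsv[...,0]<=hi)&(hsv[...,1]>120)&(P[...,2]>122)&(P[...,2]<138)&(np.hypot(P[...,0]-492,P[...,1]-226)<100)
    v,u=np.nonzero(m); q=onplane(s,u,v,130.)[:,:2].astype(np.float32); print(c,len(q),cv2.minAreaRect(np.ascontiguousarray(q)),np.nanmedian(P[m][:,2]))
    m=(hsv[...,0]>=lo)&(hsv[...,0]<=hi)&(hsv[...,1]>120)&(P[...,2]>86)&(P[...,2]<98)&(np.hypot(P[...,0]-492,P[...,1]-226)<110)
    v,u=np.nonzero(m); q=onplane(s,u,v,94.)[:,:2].astype(np.float32); print('  bar',c,len(q),cv2.minAreaRect(np.ascontiguousarray(q)))
o=rect(s,im,(492,226),91,'pics/r2.png',sc=3,half=(90,120),yaw=.153)
E
```

```text
[451.4060951  214.05641211 222.69082103] [-3.14155057e+00 -1.96704571e-04  1.51078447e-01]
y 456 ((492.756103515625, 226.73654174804688), (38.38002395629883, 9.41425609588623), 8.648015975952148) 130.3576766453256
  bar y 508 ((493.07952880859375, 226.27105712890625), (102.10679626464844, 8.83154582977295), 9.584381103515625)
g 410 ((483.0775146484375, 286.7574157714844), (38.24414825439453, 9.694108009338379), 8.4710054397583) 130.3289972316167
  bar g 435 ((482.7656555175781, 286.7485046386719), (101.97027587890625, 8.736287117004395), 8.998556137084961)
b 495 ((502.99237060546875, 166.49766540527344), (38.12448501586914, 9.963316917419434), 10.713972091674805) 129.95186145731174
  bar b 575 ((502.4135437011719, 165.8898468017578), (102.28787994384766, 9.192085266113281), 9.892541885375977)
```

View pics/r2.png

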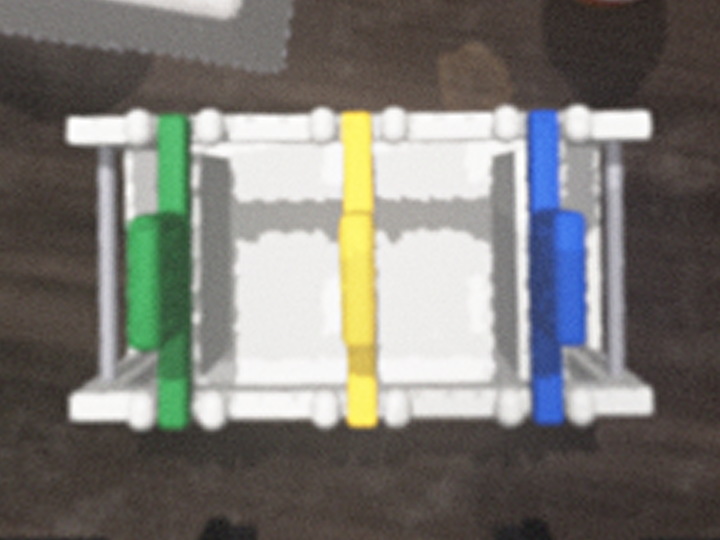

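Rectified view: green bar at px (173,270), yellow (359,270) and blue (545,270), all hanging squarely between their nubs. The two height estimates agree with the tabs at z=130. Picking green at (483, 286.8), yaw 0.155.

>>> {"op": "apply_moves", "data": {
  "motion": [
    [0.45, [2, -3.5, 0], [0, 0, 0]],
    [0.45, [4.2, -6.7, 0], [0, 0, 0]],
    [0.45, [4.2, -6.7, 2], [0, 0, 0]],
    [0.45, [4.2, -6.7, 5], [0, 0, 0]],
    [0.45, [4.2, -6.7, 6], [0, 0, 0]]
  ]
}}

```text
time_s: 3.0
tcp_pos: [483.3, 283.2, 159.2]
orientation: [3.138, 0.005, 0.145]
force: [-0.4, -0.8, 0.5]
width: 39.3
gripper_force: 0.0
```

```bash
python3 - <<'E'
from h import *
im,d,P,s=wcloud(); print(s['tcp_pos'],s['orientation'],s['width'])
R=Ro.from_euler('xyz',s['orientation']).as_matrix()
print('to go (tool mm)',R.T@(np.array([483,286.8,97])-s['tcp_pos']))
hsv=cv2.cvtColor(im,cv2.COLOR_BGR2HSV)
m=(hsv[...,0]>=45)&(hsv[...,0]<=85)&(hsv[...,1]>120)&(P[...,2]>122)&(P[...,2]<138)
v,u=np.nonzero(m); q=onplane(s,u,v,130.)[:,:2].astype(np.float32); print(len(q),cv2.minAreaRect(np.ascontiguousarray(q)))
E
```

```text
[483.29004559 283.21344836 159.20295127] [3.13839677 0.00541186 0.14539688] 39.3100546561884
to go (tool mm) [ 0.56928115 -3.78949926 62.1889881 ]
539 ((482.83038330078125, 287.6357421875), (39.081809997558594, 7.771731853485107), 8.333404541015625)
```

>>> {"op": "apply_moves", "data": {
  "motion": [
    [0.45, [0, 0, 0], [0, 0, 0]],
    [0.45, [0, 0, 0], [0, 0, 0]]
  ]
}}

```text
time_s: 3.25
tcp_pos: [484.9, 285.6, 164.1]
orientation: [-3.14, -0.003, 0.148]
force: [-0.1, -0.2, -0.7]
width: 39.1
gripper_force: 0.0
```

>>> {"op": "apply_moves", "data": {
  "motion": [
    [0.45, [-0.15, -0.15, 2.5], [0, 0, -0.01]],
    [0.45, [-0.15, -0.15, 5], [0, 0, -0.01]],
    [0.45, [-0.15, -0.15, 6.6], [0, 0, -0.01]],
    [0.45, [-0.15, -0.15, 6.6], [0, 0, -0.01]],
    [0.45, [-0.15, -0.15, 6.6], [0, 0, -0.01]]
  ]
}}

```text
time_s: 3.75
tcp_pos: [482.9, 287.5, 98.0]
orientation: [-3.141, -0.002, 0.159]
force: [0.9, 0.4, 0.4]
width: 39.2
gripper_force: 0.0
```

>>> {"op": "apply_moves", "data": {
  "motion": [
    [0, [0, 0, 0], [0, 0, 0]],
    [0, [0, 0, 0], [0, 0, 0]],
    [0, [0, 0, 0], [0, 0, 0]],
    [0, [0, 0, 0], [0, 0, 0]],
    [0, [0, 0, 0], [0, 0, 0]]
  ]
}}

```text
time_s: 4.25
tcp_pos: [482.1, 287.0, 96.8]
orientation: [-3.141, -0.0, 0.159]
force: [-0.5, -0.0, 1.2]
width: 9.7
gripper_force: 30.0
```

>>> {"op": "apply_moves", "data": {
  "motion": [
    [0, [0, 0, -2], [0, 0, 0]],
    [0, [0, 0, -6], [0, 0, 0]],
    [0, [0, 0, -10.5], [0, 0, 0]],
    [0, [0, 0, -14], [0, 0, 0]],
    [0, [0, 0, -14], [0, 0, 0]]
  ]
}}

```text
time_s: 4.75
tcp_pos: [484.4, 288.7, 242.5]
orientation: [-3.136, -0.011, 0.16]
force: [-0.3, 0.5, -1.9]
width: 10.2
gripper_force: 30.0
```

>>> {"op": "apply_moves", "data": {
  "motion": [
    [0, [0, 4, 0], [0, 0, 0]],
    [0, [0, 8.5, 0], [0, 0, 0]],
    [0, [0.2, 13, 0], [0, 0, 0]],
    [0, [0.4, 17.5, 0], [0, 0, 0]],
    [0, [0.6, 22, 0], [0, 0, 0]]
  ]
}}

```text
time_s: 5.25
tcp_pos: [522.0, 68.9, 235.3]
orientation: [-3.142, 0.002, 0.16]
force: [0.5, 0.2, -1.5]
width: 9.9
gripper_force: 30.0
```

>>> {"op": "apply_moves", "data": {
  "motion": [
    [0, [0, 4.5, 0], [0, 0, 0.05]],
    [0, [0, 9, 0], [0, 0, 0.1]],
    [0, [0, 13.5, 0], [0, 0, 0.15]],
    [0, [0, 18, 0], [0, 0, 0.197]],
    [0, [0, 22, 0], [0, 0, 0.197]]
  ]
}}

```text
time_s: 5.75
tcp_pos: [556.9, -148.5, 235.1]
orientation: [-3.141, 0.003, -0.039]
force: [0.3, 0.7, -1.8]
width: 10.0
gripper_force: 30.0
```

>>> {"op": "apply_moves", "data": {
  "motion": [
    [0, [0, 0, 0], [0, 0, 0]],
    [0, [0, 0, 0], [0, 0, 0]]
  ]
}}

```text
time_s: 5.95
tcp_pos: [556.8, -147.4, 234.9]
orientation: [-3.141, 0.003, -0.04]
force: [-0.0, -0.1, -1.2]
width: 9.9
gripper_force: 30.0
```

```bash
cat >> h.py <<'E'
def togo(x,y,z,yaw):
    s=manip.state(); R=Ro.from_euler('xyz',s['orientation']).as_matrix(); T=Ro.from_euler('xyz',[np.pi,0,yaw]).as_matrix()
    print('pose',s['tcp_pos'].round(1),s['orientation'].round(3),'F',s['force'].round(1),'togo cm',(R.T@(np.array([x,y,z])-s['tcp_pos'])/10).round(2),'rot',Ro.from_matrix(R.T@T).as_rotvec().round(3))
E
python3 - <<'E'
from h import *
togo(562,-170.7,190,-.038)
im,d,P,s=wcloud(); np.savez('w3.npz',im=im,d=d,P=P); cv2.imwrite('pics/w3.png',cv2.resize(im,None,fx=1.5,fy=1.5,interpolation=cv2.INTER_CUBIC))
E
```

```text
pose [ 556.8 -147.4  234.9] [-3.141e+00  3.000e-03 -4.000e-02] F [-0.  -0.1 -1.2] togo cm [0.62 2.31 4.48] rot [-0.001  0.003 -0.002]
```

View pics/w3.png

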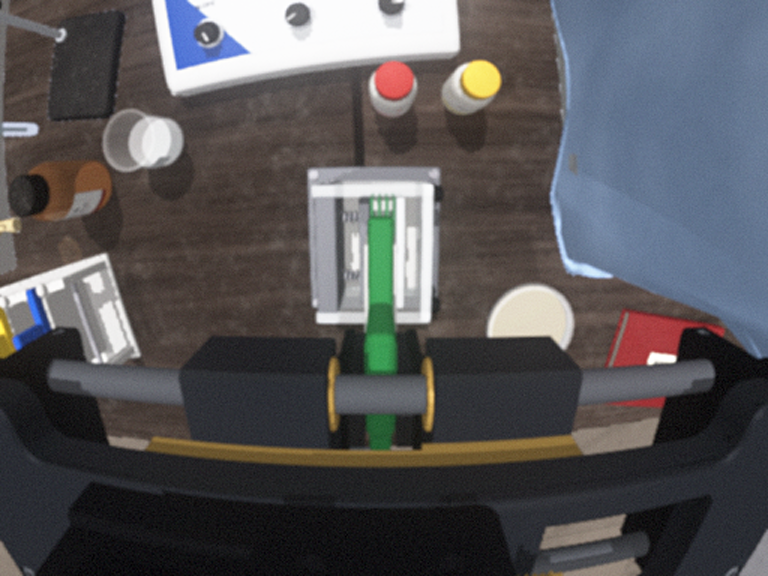

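The held green bar runs straight ahead from (380,390) to (380,215), over the caster. I'll measure where the bar sits in the tool frame.

```bash
cat >> h.py <<'E'
HUE={'y':(20,34),'g':(45,85),'b':(95,125)}
def bar(im,d,s,c,drop=2.8):
    "held bar in tool frame: y centre line, slope, far end"
    hsv=cv2.cvtColor(im,cv2.COLOR_BGR2HSV); lo,hi=HUE[c]
    m=(hsv[...,0]>=lo)&(hsv[...,0]<=hi)&(hsv[...,1]>120)&(hsv[...,2]>50)
    n,lab,st,_=cv2.connectedComponentsWithStats(m.astype(np.uint8))
    v,u=np.nonzero(m); T=cams.camera_model('wrist')['tool_from_camera']
    _,_,ray=wrays(s,u.astype(float),v.astype(float)); w=ray@T[:3,:3].T; k=(drop-T[2,3])/w[:,2]; q=T[:3,3]+w*k[:,None]
    k=(abs(q[:,1])<12)&(q[:,0]>25)&(q[:,0]<65); q=q[k]
    xs=np.arange(28,50,2); b=[(x,(q[abs(q[:,0]-x)<1.5][:,1].min(),q[abs(q[:,0]-x)<1.5][:,1].max())) for x in xs if (abs(q[:,0]-x)<1.5).sum()>8]
    X=np.array([a for a,_ in b]); Y=np.array([np.mean(e) for _,e in b]); W=np.mean([e[1]-e[0] for _,e in b])
    f=np.polyfit(X,Y,1); print(c,'slope',f[0].round(3),'y at mid',np.polyval(f,0).round(2),'mean y',Y.mean().round(2),'w',W.round(1),'far x',np.percentile(q[:,0],99).round(1))
E
python3 - <<'E'
from e import *
z=np.load('w3.npz'); s=manip.state()
bar(z['im'],z['d'],s,'g')
c=(564.4,-142)
for r in((-16,16),): print(prof(s,z['im'],c,80,-.038,20,38,'y',2.5)); print(prof(s,z['im'],c,80,-.038,20,35,'x',4))
E
```

```text
g slope 0.015 y at mid -0.87 mean y -0.3 w 8.1 far x 52.4
[(47.4, 7), (28.0, -5), (22.6, 6), (4.8, -3), (1.4, 2), (-15.4, 8), (-21.8, -6), (-33.8, 6), (-42.2, -10)]
[(51.4, 6), (42.6, -7), (-43.8, 5), (-52.8, -11)]
```

>>> {"op": "apply_moves", "data": {
  "motion": [
    [0, [0.5, 2.3, 0], [0, 0, 0]],
    [0, [0.5, 2.3, 2], [0, 0, 0]],
    [0, [0.5, 2.3, 5], [0, 0, 0]],
    [0, [0.5, 2.3, 5.6], [0, 0, 0]],
    [0, [0.5, 2.3, 5.6], [0, 0, 0]]
  ]
}}

```text
time_s: 6.5
tcp_pos: [561.1, -168.7, 179.5]
orientation: [3.141, 0.003, -0.036]
force: [0.7, -0.6, -1.2]
width: 10.2
gripper_force: 30.0
```

```bash
python3 - <<'E'
from e import *
togo(562.2,-170.8,165,-.038)
im,d,P,s=wcloud(); np.savez('w4.npz',im=im,d=d,P=P); bar(im,d,s,'g')
c=(564.4,-142)
for a in(-.03,-.04,-.05):
    print(a,prof(s,im,c,80,a,28,40,'y',2.5)); print(prof(s,im,c,80,a,-10,10,'y',2.5))
print(prof(s,im,c,80,-.04,5,20,'x',4))
a=cv2.resize(im[60:330,120:390],None,fx=2.2,fy=2.2,interpolation=cv2.INTER_CUBIC); cv2.imwrite('pics/w4.png',a)
E
```

```text
pose [ 561.1 -168.7  179.5] [ 3.141e+00  3.000e-03 -3.600e-02] F [ 0.7 -0.6 -1.2] togo cm [0.12 0.21 1.45] rot [0.    0.003 0.002]
g slope 0.011 y at mid -0.58 mean y -0.15 w 8.4 far x 52.4
-0.03 [(41.8, 7), (27.0, -6), (15.2, 5), (9.2, -2), (-1.2, 4), (-4.2, -5), (-6.6, 4), (-9.6, -4), (-12.0, 4), (-15.0, -4), (-17.4, 4), (-19.4, -5), (-35.0, 10), (-43.6, -11), (-50.8, -3)]
[(42.2, 6), (27.0, -6), (15.6, 7), (10.8, 3), (8.4, -4), (2.0, -2), (-1.2, -5), (-3.6, 4), (-6.8, -3), (-9.4, 4), (-12.0, -4), (-16.0, 9), (-19.0, -11), (-35.0, 7), (-43.2, -12), (-45.4, 3), (-50.4, -5)]
-0.04 [(42.2, 8), (27.4, -6), (15.6, 5), (9.6, -2), (-0.8, 4), (-3.8, -4), (-6.2, 4), (-9.2, -4), (-11.6, 4), (-14.8, -4), (-17.0, 4), (-19.2, -5), (-34.8, 10), (-43.4, -11), (-50.4, -3)]
[(42.2, 6), (27.0, -6), (15.6, 7), (10.8, 4), (8.4, -4), (2.0, -2), (-1.2, -5), (-3.6, 4), (-6.8, -3), (-9.4, 4), (-12.0, -4), (-16.0, 9), (-19.0, -11), (-34.8, 7), (-43.2, -12), (-45.4, 3), (-50.4, -5)]
-0.05 [(42.6, 8), (27.6, -6), (15.8, 5), (10.0, -2), (-0.4, 4), (-3.6, -4), (-5.8, 4), (-8.8, -4), (-11.2, 3), (-14.4, -4), (-16.6, 4), (-18.8, -5), (-34.4, 11), (-43.0, -11), (-50.0, -3)]
[(42.2, 6), (27.0, -6), (15.6, 7), (10.8, 4), (8.4, -4), (2.0, -2), (-1.2, -5), (-3.6, 4), (-6.8, -3), (-9.4, 4), (-12.2, -4), (-16.0, 9), (-19.0, -11), (-34.8, 8), (-43.2, -12), (-45.4, 3), (-50.4, -5)]
[(51.4, 5), (42.4, -9), (-37.2, -7)]
```

View pics/w4.png

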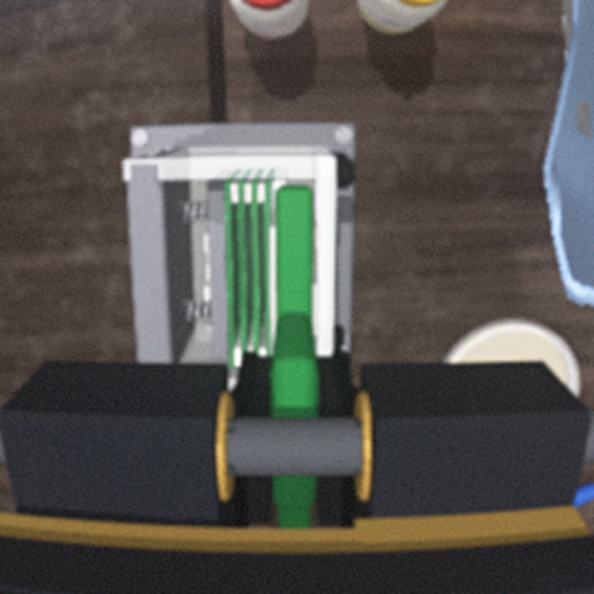

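Aligned view: the green bar sits between the stack's white face (~275,250) and the clear wall (~327,250). Small shift toward the wall, then down to just above the rim.

>>> {"op": "apply_moves", "data": {
  "motion": [
    [0, [0.12, 0.18, 0.4], [0, 0, 0]],
    [0, [0.12, 0.18, 0.9], [0, 0, 0]],
    [0, [0.12, 0.18, 0.9], [0, 0, 0]],
    [0, [0.12, 0.18, 0.9], [0, 0, 0]]
  ]
}}

```text
time_s: 6.95
tcp_pos: [563.0, -171.7, 171.8]
orientation: [3.142, -0.0, -0.038]
force: [-0.1, -0.2, -0.9]
width: 9.6
gripper_force: 30.0
```

```bash
python3 - <<'E'
from e import *
togo(562.4,-170.5,165,-.034)
im,d,P,s=wcloud(); bar(im,d,s,'g'); c=(564.4,-142)
print(prof(s,im,c,80,-.034,28,40,'y',4))
E
```

```text
pose [ 563.  -171.7  171.8] [ 3.142 -0.    -0.038] F [-0.1 -0.2 -0.9] togo cm [-0.06 -0.11  0.68] rot [ 0.    -0.    -0.004]
g slope 0.006 y at mid -0.49 mean y -0.25 w 8.2 far x 52.4
[(42.0, 7), (27.0, -6), (14.6, 5), (-1.0, 4), (-4.2, -4), (-6.8, 5), (-9.6, -5), (-12.0, 5), (-14.6, -4), (-17.6, 8), (-22.0, -11), (-37.0, 11), (-43.6, -12)]
```

>>> {"op": "apply_moves", "data": {
  "motion": [
    [0, [-0.05, -0.08, 0.3], [0, 0, -0.004]],
    [0, [-0.05, -0.08, 0.6], [0, 0, -0.004]],
    [0, [-0.05, -0.08, 0.8], [0, 0, -0.004]],
    [0, [-0.05, -0.08, 1.0], [0, 0, -0.004]],
    [0, [-0.05, -0.08, 1.0], [0, 0, -0.004]]
  ]
}}

```text
time_s: 7.5
tcp_pos: [562.2, -170.8, 161.1]
orientation: [-3.142, 0.001, -0.034]
force: [-0.5, 0.3, -1.3]
width: 9.9
gripper_force: 30.0
```

>>> {"op": "apply_moves", "data": {
  "motion": [
    [0, [0, 0, 0.1], [0, 0, 0]],
    [0, [0, 0, 0.2], [0, 0, 0]],
    [0, [0, 0, 0.2], [0, 0, 0]]
  ]
}}

```text
time_s: 7.8
tcp_pos: [562.4, -170.8, 159.4]
orientation: [-3.142, 0.0, -0.034]
force: [-0.2, -0.1, -0.7]
width: 9.6
gripper_force: 30.0
```

>>> {"op": "apply_moves", "data": {
  "motion": [
    [0, [0, 0, 0.1], [0, 0, 0]],
    [0, [0, 0, 0.2], [0, 0, 0]],
    [0, [0, 0, 0.2], [0, 0, 0]]
  ]
}}

```text
time_s: 8.1
tcp_pos: [562.5, -170.9, 157.5]
orientation: [3.141, -0.0, -0.034]
force: [0.7, -0.4, -2.1]
width: 9.5
gripper_force: 30.0
```

>>> {"op": "apply_moves", "data": {
  "motion": [
    [0, [0, 0, 0.1], [0, 0, 0]],
    [0, [0, 0, 0.2], [0, 0, 0]],
    [0, [0, 0, 0.2], [0, 0, 0]]
  ]
}}

```text
time_s: 8.4
tcp_pos: [562.9, -170.9, 156.2]
orientation: [3.141, -0.001, -0.034]
force: [-1.0, -0.4, 2.8]
width: 9.9
gripper_force: 30.0
```

>>> {"op": "apply_moves", "data": {
  "motion": [
    [0, [0, 0, 0.1], [0, 0, 0]],
    [0, [0, 0, 0.2], [0, 0, 0]],
    [0, [0, 0, 0.2], [0, 0, 0]]
  ]
}}

```text
time_s: 8.7
tcp_pos: [562.8, -170.9, 153.4]
orientation: [3.141, -0.001, -0.034]
force: [0.5, 0.5, 1.3]
width: 9.6
gripper_force: 30.0
```

>>> {"op": "apply_moves", "data": {
  "motion": [
    [0, [0, 0, 0.15], [0, 0, 0]],
    [0, [0, 0, 0.3], [0, 0, 0]],
    [0, [0, 0, 0.3], [0, 0, 0]]
  ]
}}

```text
time_s: 9.0
tcp_pos: [562.4, -170.8, 150.1]
orientation: [-3.142, 0.0, -0.034]
force: [0.5, -1.0, -0.3]
width: 10.0
gripper_force: 30.0
```

>>> {"op": "apply_moves", "data": {
  "motion": [
    [0, [0, 0, 0.2], [0, 0, 0]],
    [0, [0, 0, 0.4], [0, 0, 0]],
    [0, [0, 0, 0.4], [0, 0, 0]]
  ]
}}

```text
time_s: 9.3
tcp_pos: [562.2, -170.8, 146.0]
orientation: [-3.141, 0.001, -0.034]
force: [0.8, -1.1, 0.0]
width: 9.9
gripper_force: 30.0
```

>>> {"op": "apply_moves", "data": {
  "motion": [
    [0, [0, 0, 0.3], [0, 0, 0]],
    [0, [0, 0, 0.6], [0, 0, 0]],
    [0, [0, 0, 0.9], [0, 0, 0]],
    [0, [0, 0, 1.2], [0, 0, 0]]
  ]
}}

```text
time_s: 9.7
tcp_pos: [562.3, -170.8, 134.2]
orientation: [3.142, 0.0, -0.034]
force: [-0.3, -0.5, 1.4]
width: 9.6
gripper_force: 30.0
```

>>> {"op": "apply_moves", "data": {
  "motion": [
    [0, [0, 0, 0.3], [0, 0, 0]],
    [0, [0, 0, 0.6], [0, 0, 0]],
    [0, [0, 0, 0.9], [0, 0, 0]],
    [0, [0, 0, 1.2], [0, 0, 0]]
  ]
}}

```text
time_s: 10.1
tcp_pos: [562.4, -170.8, 122.3]
orientation: [3.142, 0.0, -0.034]
force: [-0.2, -1.6, 1.8]
width: 9.8
gripper_force: 30.0
```

>>> {"op": "apply_moves", "data": {
  "motion": [
    [0, [0, 0, 0.3], [0, 0, 0]],
    [0, [0, 0, 0.6], [0, 0, 0]],
    [0, [0, 0, 0.9], [0, 0, 0]],
    [0, [0, 0, 1.2], [0, 0, 0]],
    [0, [0, 0, 1.5], [0, 0, 0]]
  ]
}}

```text
time_s: 10.6
tcp_pos: [562.4, -170.9, 107.3]
orientation: [3.141, 0.0, -0.034]
force: [0.2, -2.3, 0.8]
width: 9.7
gripper_force: 30.0
```

>>> {"op": "apply_moves", "data": {
  "motion": [
    [0, [0, 0, 0.3], [0, 0, 0]],
    [0, [0, 0, 0.6], [0, 0, 0]],
    [0, [0, 0, 0.8], [0, 0, 0]],
    [0, [0, 0, 0.8], [0, 0, 0]]
  ]
}}

```text
time_s: 11.0
tcp_pos: [562.3, -170.8, 98.9]
orientation: [-3.141, 0.001, -0.034]
force: [1.3, -3.3, -1.8]
width: 10.0
gripper_force: 30.0
```

>>> {"op": "apply_moves", "data": {
  "motion": [
    [0, [0, 0, 0.1], [0, 0, 0]],
    [0, [0, 0, 0.2], [0, 0, 0]],
    [0, [0, 0, 0.2], [0, 0, 0]]
  ]
}}

```text
time_s: 11.3
tcp_pos: [562.4, -170.8, 97.5]
orientation: [3.142, 0.0, -0.034]
force: [-0.2, -3.0, -1.4]
width: 9.8
gripper_force: 30.0
```

>>> {"op": "apply_moves", "data": {
  "motion": [
    [0, [0, 0, 0.1], [0, 0, 0]],
    [0, [0, 0, 0.2], [0, 0, 0]],
    [0, [0, 0, 0.2], [0, 0, 0]],
    [0, [0, 0, 0.2], [0, 0, 0]]
  ]
}}

```text
time_s: 11.7
tcp_pos: [562.5, -170.8, 95.4]
orientation: [3.142, -0.0, -0.034]
force: [-0.1, -3.2, -1.7]
width: 9.8
gripper_force: 30.0
```

>>> {"op": "apply_moves", "data": {
  "motion": [
    [0, [0, 0.03, 0], [0, 0, 0]],
    [0, [0, 0.03, 0], [0, 0, 0]],
    [0, [0, 0.03, 0], [0, 0, 0]]
  ]
}}

```text
time_s: 12.0
tcp_pos: [562.5, -170.9, 95.4]
orientation: [-3.141, -0.0, -0.034]
force: [-0.3, -1.5, 0.0]
width: 9.6
gripper_force: 30.0
```

>>> {"op": "apply_moves", "data": {
  "motion": [
    [0, [0, 0.03, 0], [0, 0, 0]],
    [0, [0, 0.03, 0], [0, 0, 0]],
    [0, [0, 0.03, 0], [0, 0, 0]]
  ]
}}

```text
time_s: 12.3
tcp_pos: [562.5, -170.9, 95.5]
orientation: [-3.141, -0.0, -0.034]
force: [1.3, 1.6, -0.6]
width: 10.2
gripper_force: 30.0
```

>>> {"op": "apply_moves", "data": {
  "motion": [
    [0, [0, 0.03, 0], [0, 0, 0]],
    [0, [0, 0.03, 0], [0, 0, 0]],
    [0, [0, 0.03, 0], [0, 0, 0]]
  ]
}}

```text
time_s: 12.6
tcp_pos: [562.4, -171.0, 95.4]
orientation: [-3.141, 0.0, -0.034]
force: [0.2, 4.9, -0.1]
width: 9.7
gripper_force: 30.0
```

>>> {"op": "apply_moves", "data": {
  "motion": [
    [0, [0, -0.09, 0], [0, 0, 0]],
    [0, [0, -0.09, 0], [0, 0, 0]],
    [0, [0, -0.09, 0], [0, 0, 0]]
  ]
}}

```text
time_s: 12.9
tcp_pos: [562.5, -171.0, 95.5]
orientation: [3.141, -0.0, -0.034]
force: [0.7, 1.5, -1.4]
width: 9.4
gripper_force: 30.0
```

>>> {"op": "apply_moves", "data": {
  "motion": [
    [0, [0, -0.05, 0], [0, 0, 0]],
    [0, [0, -0.05, 0], [0, 0, 0]],
    [0, [0, -0.05, 0], [0, 0, 0]]
  ]
}}

```text
time_s: 13.2
tcp_pos: [562.5, -170.8, 95.5]
orientation: [3.141, 0.0, -0.034]
force: [1.9, -2.6, -2.1]
width: 9.6
gripper_force: 30.0
```

>>> {"op": "apply_moves", "data": {
  "motion": [
    [0, [0, -0.05, 0], [0, 0, 0]],
    [0, [0, -0.05, 0], [0, 0, 0]],
    [0, [0, -0.05, 0], [0, 0, 0]]
  ]
}}

```text
time_s: 13.5
tcp_pos: [562.4, -170.4, 95.6]
orientation: [3.141, 0.0, -0.034]
force: [2.1, -5.2, -2.8]
width: 9.9
gripper_force: 30.0
```

No free play: the force goes straight from the stack's push (−3 N) to stiff wall contact, so green fits. I'll ease the side load and seat it fully.

>>> {"op": "apply_moves", "data": {
  "motion": [
    [0, [0, 0.07, 0], [0, 0, 0]],
    [0, [0, 0.07, 0.05], [0, 0, 0]],
    [0, [0, 0.07, 0.05], [0, 0, 0]]
  ]
}}

```text
time_s: 13.8
tcp_pos: [562.4, -170.7, 95.4]
orientation: [3.141, 0.0, -0.034]
force: [-0.7, -4.4, 1.0]
width: 9.4
gripper_force: 30.0
```

>>> {"op": "apply_moves", "data": {
  "motion": [
    [0, [0, 0, 0.05], [0, 0, 0]],
    [0, [0, 0, 0.05], [0, 0, 0]],
    [0, [0, 0, 0.05], [0, 0, 0]]
  ]
}}

```text
time_s: 14.1
tcp_pos: [562.4, -170.6, 94.9]
orientation: [3.141, -0.0, -0.034]
force: [-0.6, -4.9, 3.0]
width: 9.6
gripper_force: 30.0
```

>>> {"op": "apply_moves", "data": {
  "motion": [
    [0, [0, 0, 0.05], [0, 0, 0]],
    [0, [0, 0, 0.05], [0, 0, 0]],
    [0, [0, 0, 0.05], [0, 0, 0]]
  ]
}}

```text
time_s: 14.4
tcp_pos: [562.5, -170.6, 94.8]
orientation: [3.141, -0.0, -0.033]
force: [-2.2, -3.4, 5.7]
width: 10.1
gripper_force: 30.0
```

>>> {"op": "apply_moves", "data": {
  "motion": [
    [0, [0, 0.04, 0.03], [0, 0, 0]],
    [0, [0, 0.04, 0.03], [0, 0, 0]],
    [0, [0, 0.04, 0.03], [0, 0, 0]]
  ]
}}

```text
time_s: 14.7
tcp_pos: [562.5, -170.7, 94.8]
orientation: [3.142, -0.0, -0.033]
force: [-3.7, -1.9, 7.1]
width: 9.8
gripper_force: 30.0
```

>>> {"op": "apply_moves", "data": {
  "motion": [
    [0.4, [0, 0, 0], [0, 0, 0]],
    [0.4, [0, 0, 0], [0, 0, 0]],
    [0.4, [0, 0, 0], [0, 0, 0]],
    [0.4, [0, 0, 0], [0, 0, 0]]
  ]
}}

```text
time_s: 15.1
tcp_pos: [562.4, -170.4, 93.3]
orientation: [-3.141, 0.001, -0.034]
force: [0.8, -0.7, 0.8]
width: 31.7
gripper_force: 0.0
```

>>> {"op": "apply_moves", "data": {
  "motion": [
    [0.4, [0, 0, -3], [0, 0, 0]],
    [0.4, [-1, 0, -7], [0, 0, 0]],
    [0.4, [-2, 0, -11], [0, 0, 0]],
    [0.4, [-3, -1, -13], [0, 0, 0]],
    [0.4, [-3, -2, -13], [0, 0, 0]]
  ]
}}

```text
time_s: 15.6
tcp_pos: [534.2, -149.8, 227.6]
orientation: [-3.142, -0.008, -0.034]
force: [0.9, 0.6, -0.1]
width: 34.9
gripper_force: 0.0
```

>>> {"op": "apply_moves", "data": {
  "motion": [
    [0.4, [0, 0, 0], [0, 0, 0]],
    [0.4, [0, 0, 0], [0, 0, 0]]
  ]
}}

```text
time_s: 15.8
tcp_pos: [532.6, -149.5, 222.1]
orientation: [-3.141, 0.003, -0.033]
force: [-0.1, -0.7, -0.7]
width: 34.9
gripper_force: 0.0
```

```bash
python3 - <<'E'
from e import *
im,d,P,s=wcloud(); np.savez('w5.npz',im=im,d=d,P=P); print(s['tcp_pos'])
hsv=cv2.cvtColor(im,cv2.COLOR_BGR2HSV); lo,hi=HUE['g']
g=(hsv[...,0]>=lo)&(hsv[...,0]<=hi)&(hsv[...,1]>120)
for a,b,z in((118,138,128.),(86,98,92.)):
    m=g&(P[...,2]>a)&(P[...,2]<b)&(P[...,1]<-150)
    v,u=np.nonzero(m); q=onplane(s,u,v,z)[:,:2].astype(np.float32); print(z,len(q),cv2.minAreaRect(np.ascontiguousarray(q)),np.nanmedian(P[m][:,2]))
p=P.reshape(-1,3); k=(p[:,1]>-112)&(p[:,1]<-103)&(p[:,0]>530)&(p[:,0]<600)&(p[:,2]>60); print('block z',np.median(p[k][:,2]))
rect(s,im,(563.8,-141.3),92,'pics/r5.png',sc=5,half=(58,58),yaw=-.034)
E
```

```text
[ 532.60387546 -149.47678083  222.0528852 ]
128.0 407 ((563.67041015625, -169.6605224609375), (7.992536544799805, 39.06352233886719), 88.91291046142578) 128.17369140783381
92.0 366 ((562.6559448242188, -170.4046173095703), (7.273586273193359, 100.50845336914062), 87.64009857177734) 92.45360486280373
block z 316.7301171082214
```

View pics/r5.png

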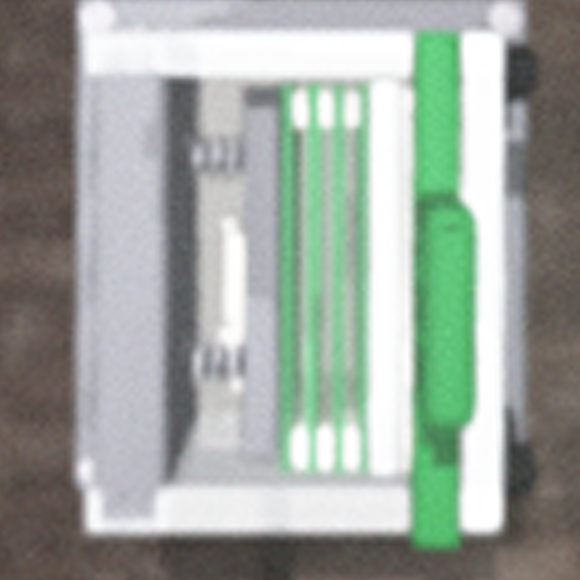

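Green is home: its bar is at z 92.4 (expected 92) and its tab at 128.2 (expected 128), with the stack against it. As a last check on the pinch, I'll compare the stack's position with the rear block before and after.

```bash
python3 - <<'E'
from e import *
s=manip.state(); print(s['force'],s['time_s'])
z=np.load('w5.npz'); c=(564.4,-142)
for r in((20,38),(-15,15),(-36,-25)): print('now',prof(s,z['im'],c,76,-.036,*r,'y',2.5))
z=np.load('w1.npz'); s['tcp_pos']=np.array([564.65,-141.9,222.0]); s['orientation']=np.array([-3.14138,.00113,-.00106])
for r in((20,38),(-15,15),(-36,-25)): print('w1',prof(s,z['im'],c,76,-.036,*r,'y',2.5))
E
```

```text
[-0.18846881 -0.27279219 -0.49797398] 15.85
now [(46.0, 8), (27.2, -6), (21.0, 5), (4.2, -3), (2.0, 2), (-1.0, 3), (-8.2, -3), (-10.4, 2), (-13.0, -3), (-15.8, 7), (-25.0, -8), (-35.2, 7), (-44.2, -10), (-48.6, -3)]
now [(46.0, 7), (27.2, -6), (20.4, 7), (15.0, 3), (10.6, -4), (4.2, -3), (-1.4, 4), (-15.6, 7), (-25.0, -11), (-38.2, 9), (-44.2, -6), (-48.4, -5)]
now [(46.0, 6), (27.2, -6), (20.8, 7), (4.4, -3), (1.0, 2), (-3.2, -2), (-10.4, 3), (-13.2, -2), (-15.6, 6), (-25.0, -9), (-35.6, 4), (-37.8, 5), (-44.2, -12), (-46.6, 2), (-48.8, -2)]
w1 [(48.4, 6), (27.4, -5), (22.6, 6), (0.2, 3), (-2.6, -2), (-16.6, 8), (-22.8, -6), (-35.6, 6), (-43.8, -10)]
w1 [(48.4, 6), (27.2, -5), (22.6, 6), (17.0, 5), (10.4, -5), (-6.2, -3), (-8.6, 2), (-11.2, -3), (-14.0, 3), (-16.6, 8), (-29.6, -5), (-35.6, 6), (-43.8, -8)]
w1 [(48.4, 6), (27.4, -5), (23.6, 5), (-0.2, 3), (-3.2, -4), (-5.8, 3), (-8.6, -3), (-11.2, 3), (-14.0, -3), (-16.8, 7), (-22.8, -5), (-35.6, 5), (-43.6, -10)]
```

The stack is pushed back about 1 mm (its edge went from −16.7 to −15.7 with the block unmoved), so green is pinched at about 4.5 N. Handing in.

```bash
python3 -c "
from workcell import order
print(order.close_job())"
```

```text
the job is handed in; nothing more can be done
None
```

The green filler plate fits: it is fully home in the caster and pinched by the stack at an estimated 4.5 N; yellow and blue were never moved from the rack, and I handed the job in at about 16 s (the call returned no verdict).

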